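# Rock the stoneware tub to pour the cork balls into the mala box

## Robot

A 7-joint arm with a two-finger parallel gripper is mounted at the origin on the work surface. World frame = base frame: x ahead of the robot, y to its left, z up, the work surface at z = 0. Lengths are in mm, angles in rad, forces in N, time in s.
With the tool pointing down it reaches from about 425 to 1025 mm from the base axis. Payload 9.4 kg.
Tool frame: the origin (TCP) lies at the very end of the fingers, on their centre line; the grasp point (between the pads) lies 19 mm behind it; z points along the fingers, x is the direction in which the jaws open and shut, and the axes are right-handed (so a half turn about z gives the same grasp; the last joint's range is limited). The gripper opens to 93 mm and grips with 3 to 60 N. Pads are 15 mm wide; open, the fingers measure 128 mm over their backs; the gripper's body (75 mm by 188 mm) begins 65 mm behind the grasp point.
Start: joints at [-1.203, 0.599, -0.003, 1.599, 0.002, 0.943, -0.08], TCP at [311.955, 654.452, 218.618] pointing down, gripper open.
Joint ranges: [-2.57, 2.57], [-0.35, 1.97], [-1.29, 1.29], [0.11, 2.56], [-1.05, 4.19], [0.11, 1.86], [-2.63, 2.63]. Speed limits (rad/s): [2.22, 2.22, 3.01, 3.01, 3.14, 3.14, 3.14].

## Interface

Orientations are given as [roll, pitch, yaw] about the fixed x, y, z axes, in that order (R = Rz(yaw) Ry(pitch) Rx(roll)).
In Python, from cell import monitor, optics, close_job gives the robot as it stands.
- The arm moves only by the tool carry_out, never from a script. Its argument "increments" is a list of rows, each a list of 5 numbers: the opening, from -1 (shut) to 1 (fully open), then the shift along the tool's x, y, z normalised to -1 to 1, where 1 is 0.15 m, then the turn about the tool's z normalised to -1 to 1, where 1 is 60 degrees. In form: [[claw, tx, ty, tz, yaw], ...]. A call has 1 to 5 rows; each row is the pose to reach, as a shift and turn from the pose commanded when the call began, along the tool's axes at that moment; what a row does not reach only later rows make up. A row lasts 1/12 s, in which the tool goes at most 41.7 mm and 7.16 degrees, less where a joint would pass 70% of its speed; a pose out of reach is approached as far as the arm can. A call with a number of a shift or a turn outside -1 to 1 is refused whole. A call with a gripper value outside its range is refused whole. The fingers move at their own pace and stop on an object; "newtons" is the grip in N (left out, the last holds). Time passes only in rows, so rows that repeat a pose let the fingers close. It gives the time, the measured TCP pose, the force and the opening at its end, in the units of the state.
- monitor.state(): the state, without advancing time (a new reading comes with each control period).
- optics.get_image(name): name is "scene" or "side" or "wrist"; returns the picture (420x560x3 uint8, red, green, blue); there is no depth.
- optics.calibration(name): a dict with "fx", "fy", "cx", "cy" (pixels), "R" (3x3) and "t" (3): a world point X has camera coordinates R X + t. Camera axes: x right, y down, z forward; pixel columns grow to the right and rows downward; lengths in mm; the calibration is good to about 2 mm. A picture is of the moment at which its call begins: read the wrist's pose just before it. calibration takes no time and is no camera call; for the wrist camera it gives the pose at the moment of the call.
- close_job(): hands the job in, once; it reports no verdict.
The state is a dict: "t": time; "joint_positions": joint angles; "qd": joint speeds; "effort": joint torques, N m; "position": TCP position; "eef_rot": TCP orientation; "wrist_force": force on the tool from outside, world axes, zero at the start; "torque": the same for the moment, N m; "grip_width": finger opening in mm.
Only numpy, scipy, OpenCV 4.12 (cv2) and the standard library are available. Lean on these libraries where they do the work, as an engineer would, in place of code of your own. Each camera call takes 0.05 s, during which the arm holds its last target.

## Task

Open the wooden box by its brass rod and let the lid come to rest gently against its stop, without dropping it. Then tip the four cork balls out of the heavy stoneware tub into the box by rocking the tub on its front base edge, never lifting it off the riser, and stand it back upright where it stood. Leave the lid open and do not disturb the flask, tealight holder, bowl and hand grip.

Things in the scene. Friction and masses are not known exactly. Their poses are not given: they have to be found in the camera images.
- riser: Cork-topped rattan riser, fixed, 160 (x) x 160 (y) x 110 high. Origin on the work surface under the middle of its front edge: it covers x from -160 to 0 mm, y +-80. Its +x points in the pouring direction, to the box.
- tub: Loose terracotta-coloured stoneware tub, about 2.2 kg (+-20 %), base 110 (x) x 104 (y) mm on two 12 mm high skids (front, rear), 112 high, walls 8, inner floor 20 mm up. Rear and side walls upright; front wall slopes outward 40 degrees from vertical. Origin under its base centre, on the riser's top; x is the pouring direction, z up.
- tub_edge (a point): Middle of the tub's front bottom edge, which it rocks on: 55 mm ahead of tub along x; axes are the tub's. It stands 3 to 15 mm behind the riser's front edge. Balls start to roll out at over about 50 degrees of forward rock; 65 (1.13 rad) empties it, the lip then some 20 mm above the box's rim. Past about 45 degrees the tub falls forward unless held back.
- tub_handle (a point): Middle of the tub's steel bar handle behind its rear wall: round, 12 mm thick, parallel to the base edge, 80 mm between its end arms (which run to the rear wall), 44 mm free between bar and wall. In the tub's axes it lies 160 mm behind and 92 mm above tub_edge.
- tub_lip (a point): Middle of the tub's pouring lip (top of the sloping front wall, 104 mm wide), 84 mm ahead of and 112 mm above tub_edge in the tub's axes. The slope starts 12 mm above tub_edge.
- ball1: Loose cork ball of 38 mm diameter, 30 g; starts on the tub's inner floor. Origin at its centre.
- ball2: Loose cork ball of 38 mm diameter, 30 g; starts on the tub's inner floor. Origin at its centre.
- ball3: Loose cork ball of 38 mm diameter, 30 g; starts on the tub's inner floor. Origin at its centre.
- ball4: Loose cork ball of 38 mm diameter, 30 g; starts on the tub's inner floor. Origin at its centre.
- box: Open dark wooden box with hinged lid, fixed, 172 (x) x 172 (y) x 60 mm high without lid, walls 8 mm, inside 156 x 156 x 52 mm. Origin under its centre on the work surface. It stands close before the riser's front edge; +x points away from the riser, roughly in the pouring direction.
- lid (a joint): Lid angle in rad: 0 = lying shut, 1.83 = open against its stop, a little past upright (upright is 1.57), where it stays by its weight. It swings freely and falls shut if let go before upright. Lid 300 g, 168 x 172 x 8 mm.
- lid_hinge (a point): Middle of the lid's hinge line on the box's top rim at its +x side (60 mm up); the axis is the box's y. The axes turn with the lid.
- lid_rod (a point): Middle of the brass rod along the lid's free edge: 12 mm thick, parallel to the hinge; in the lid's axes it lies 164 mm in -x and 6 mm in +z from lid_hinge. It runs +-128 mm along y, so that 42 mm stand out free beyond the lid on each side (free ends centred 107 mm from this point). Axes turn with the lid; y is the rod.
- flask: Tall loose steel flask, 60 mm diameter, 200 mm high, upright right beside one of the two rod ends, where it is in a gripper's way. Origin under its centre. Leave alone.
- tealight_holder: Loose ceramic tealight holder, 64 mm diameter, 36 mm high, on the table beside the other rod end. Origin under its centre. Leave alone.
- glass_bowl: Loose glass bowl, 100 mm diameter, 50 mm high, on the table near the riser. Origin under its centre. Leave alone.
- squeezer: Loose black plastic hand grip exerciser, about 140 x 76 x 21 mm, lying on the table near the riser. Origin under its middle. Leave alone.
There are look-alikes about, which are no part of the job. Leave any black or purple look-alike of the ball1 alone.

How it is judged:
By the outcome, as a careful person would: the job done as asked, in the order asked, and still so for the second after the job is handed in, with the robot touching nothing.
It also fails if it takes over 62 s, if anything falls off the work surface, if the arm or the gripper's body presses on something with over 40 N, if the wrist force passes 120 N, or if a joint passes its speed limit or range.

## Working session

There is one attempt and no reset: what is moved stays moved. The work goes in short steps, Python scripts to look and compute and a tool call to move; the robot and the scene stay as the last step left them, time stands still between calls to the robot, and variables do not carry over. Pictures are saved under pics/ and viewed, and the job is handed in when it is done.

Besides the shell and the picture viewer there is one more tool, called after "Emit:" as name(argument=value, ...), one argument or row to a line, values as JSON. carry_out: Moves the arm, as the interface text tells. Its arguments: {"type":"object","properties":{"increments":{"type":"array","items":{"type":"array","items":{"type":"number"}}},"newtons":{"type":"number"}},"required":["increments"]}

```bash
ls; mkdir -p pics; python3 - <<'E'
from cell import monitor, optics
import cv2
print(monitor.state())
for n in ["scene","side","wrist"]:
    im=optics.get_image(n); cv2.imwrite(f"pics/a_{n}.png",cv2.cvtColor(im,cv2.COLOR_RGB2BGR))
    c=optics.calibration(n); print(n,c)
E
```

```text
pics
{'t': 0.0, 'joint_positions': array([-1.20267159,  0.60014917, -0.00253986,  1.600139  ,  0.00176366,
        0.94285858, -0.07984001]), 'qd': array([-0.00154553, -0.00051186, -0.00144003, -0.00037412, -0.00044556,
        0.00052197,  0.00034925]), 'effort': array([ 4.98923837e-04, -7.65084672e+01,  1.49678651e+00, -2.52353078e+01,
       -5.25593245e-02,  1.69513514e-02,  1.40764323e-04]), 'position': array([311.7675075 , 654.00478814, 217.73936406]), 'eef_rot': array([3.14147767e+00, 1.54759829e-03, 1.12596584e+00]), 'wrist_force': array([-0.46579069, -1.54099521,  0.58752095]), 'torque': array([-0.0210372 , -0.00442073,  0.0674546 ]), 'grip_width': 93.0518157947191}
scene {'fx': 386.1852601859855, 'fy': 386.1852601859855, 'cx': 273.40118336887986, 'cy': 208.2005573038015, 'R': array([[-0.78139452,  0.62397398, -0.00889179],
       [ 0.5409117 ,  0.67013377, -0.50826692],
       [-0.31118665, -0.40196666, -0.86115369]]), 't': array([ 487.04612054, -175.65346813, 1334.65016783])}
side {'fx': 385.3992687887911, 'fy': 385.3992687887911, 'cx': 282.7811518528962, 'cy': 204.3996798006879, 'R': array([[-0.92793462, -0.37197641, -0.02389327],
       [-0.196452  ,  0.54253232, -0.81674065],
       [ 0.31677112, -0.75318805, -0.57651003]]), 't': array([514.93793628, 281.21854324, 672.59860023])}
wrist {'fx': 319.21917287172016, 'fy': 319.21917287172016, 'cx': 283.51467264363686, 'cy': 207.65931971908233, 'R': array([[ 0.43011655,  0.902769  , -0.00280923],
       [ 0.86727971, -0.41234001,  0.27892942],
       [ 0.25065048, -0.12240854, -0.9603075 ]]), 't': array([-723.33354273,  -33.98393537,  391.62079815])}
```

View pics/a_scene.png

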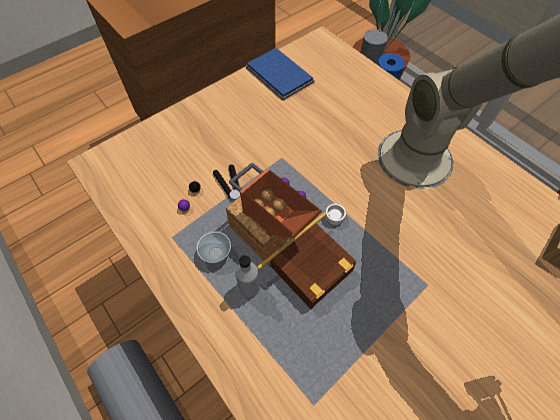

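View pics/a_side.png

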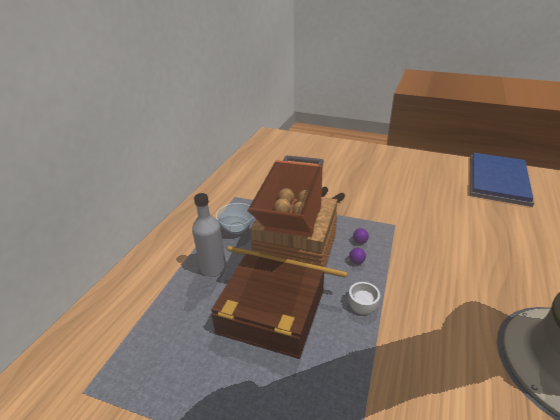

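View pics/a_wrist.png

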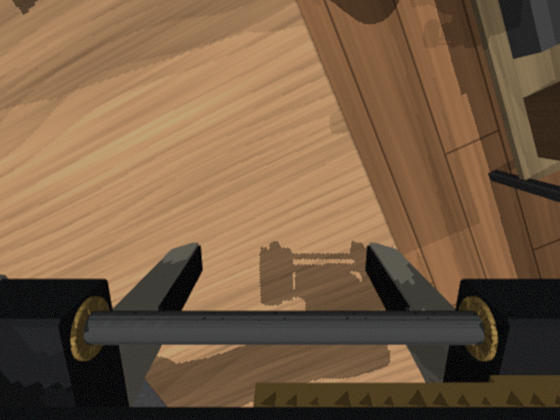

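```bash
cat > h.py <<'E'
import numpy as np, cv2
from cell import monitor, optics
def cal(n):
    c=optics.calibration(n); K=np.array([[c['fx'],0,c['cx']],[0,c['fy'],c['cy']],[0,0,1.]]); return K,np.array(c['R']),np.array(c['t'])
def proj(c,X):
    K,R,t=c; p=K@(R@np.asarray(X,float).reshape(-1,3).T+t[:,None]); return (p[:2]/p[2]).T
def onz(c,uv,z):
    K,R,t=c; d=R.T@np.linalg.inv(K)@np.array([uv[0],uv[1],1.]); o=-R.T@t; return o+d*(z-o[2])/d[2]
def save(n,f,box=None,s=1):
    im=cv2.cvtColor(optics.get_image(n),cv2.COLOR_RGB2BGR); cv2.imwrite('pics/'+f+'_full.png',im)
    if box: im=im[box[1]:box[3],box[0]:box[2]]
    if s!=1: im=cv2.resize(im,None,fx=s,fy=s,interpolation=cv2.INTER_CUBIC)
    cv2.imwrite('pics/'+f+'.png',im)
E
python3 - <<'E'
import cv2
a=cv2.imread('pics/a_scene.png')[145:325,170:370]; cv2.imwrite('pics/a_scene_c.png',cv2.resize(a,None,fx=4*.83,fy=4*.83,interpolation=cv2.INTER_CUBIC))
a=cv2.imread('pics/a_side.png')[150:360,180:410]; cv2.imwrite('pics/a_side_c.png',cv2.resize(a,None,fx=2.8,fy=2.8,interpolation=cv2.INTER_CUBIC))
E
```

```text
(no output)
```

View pics/a_scene_c.png

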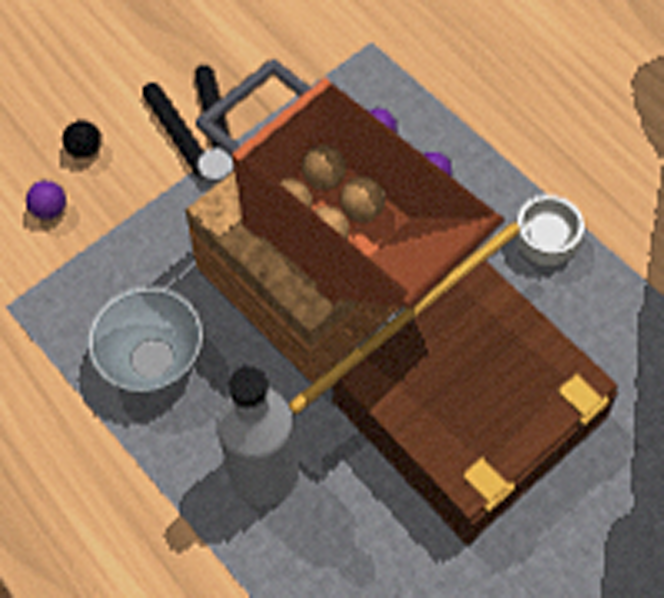

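View pics/a_side_c.png

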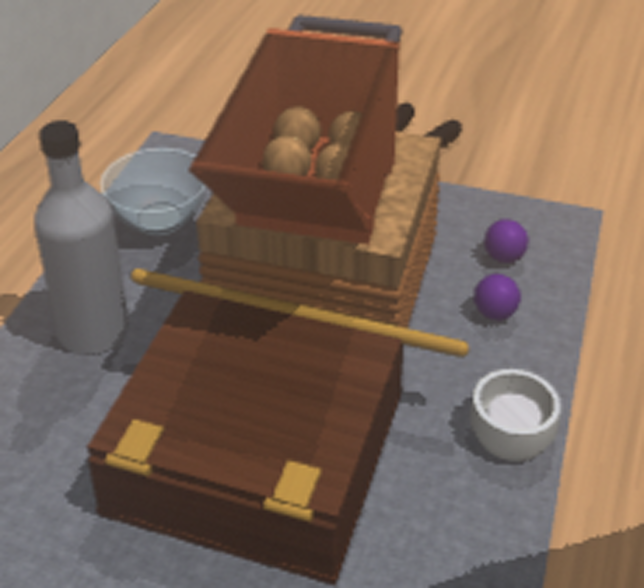

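```bash
cat > fit.py <<'E'
from h import *
from scipy.optimize import least_squares
cs={'s':cal('scene'),'d':cal('side')}
S=lambda u,v:(170+u/3.32,145+v/3.32)
D=lambda u,v:(180+u/2.8,150+v/2.8)
def fit(obs,x0,name):
    def world(p,X):
        c,s=np.cos(p[2]),np.sin(p[2]); X=np.array(X,float); return [p[0]+c*X[0]-s*X[1],p[1]+s*X[0]+c*X[1],X[2]]
    def res(p): return np.concatenate([proj(cs[k],world(p,X))[0]-np.array(uv) for k,uv,X in obs])
    r=least_squares(res,x0,loss='soft_l1'); print(name,r.x.round(3)); print(res(r.x).reshape(-1,2).round(1).tolist()); return r.x
# rod direct
def tri(a,b):
    A=[]
    for k,uv in (('s',a),('d',b)):
        K,R,t=cs[k]; P=K@np.c_[R,t]
        A+= [uv[0]*P[2]-P[0],uv[1]*P[2]-P[1]]
    v=np.linalg.svd(np.array(A))[2][-1]; return v[:3]/v[3]
if __name__=='__main__':
    e1=tri(S(297,404),D(138,275)); e2=tri(S(517,231),D(462,349)); print(e1,e2,np.linalg.norm(e1-e2))
    print('h',tri(S(205,122),D(297,22)),tri(S(272,68),D(397,32)))
    for n,a,b in [('flasktop',S(248,384),D(60,135)),('bowl',S(147,338),D(155,185)),('tea',S(550,225),D(515,400))]: print(n,tri(a,b))
    d=e1-e2
    print('rodyaw',np.arctan2(-d[0],d[1]),np.arctan2(d[0],-d[1]))
E
python3 fit.py
```

```text
[677.00745101   6.70022853  68.21437579] [422.16682623  -1.95809668  68.27445584] 254.98767469034573
h [ 616.00488729 -186.40892132  204.17258763] [ 536.62042442 -200.97107225  199.73596056]
flasktop [722.04614853  14.84079522 194.77985593]
bowl [ 736.82192424 -132.4352539    42.90527528]
tea [379.76172316   1.76978339  36.38774425]
rodyaw -1.5368339395137431 1.60475871407605
```

```bash
cat > f2.py <<'E'
from fit import *
tub=[('s',S(330,82),(-55,-52,222)),('s',S(236,157),(-55,52,222)),('s',S(503,216),(139,-52,222)),('s',S(410,302),(139,52,222)),
('d',D(270,34),(-55,52,222)),('d',D(399,42),(-55,-52,222)),('d',D(195,168),(139,52,222)),('d',D(346,195),(139,-52,222)),
('s',S(272,66),(-105,-46,208)),('s',S(203,120),(-105,46,208)),('d',D(295,20),(-105,46,207)),('d',D(399,28),(-105,-46,207))]
p=fit(tub,[576,-90,1.75],'tub')
box=[('s',S(297,404),(-78,128,66)),('s',S(517,231),(-78,-128,66)),('d',D(138,275),(-78,128,66)),('d',D(462,349),(-78,-128,66)),
('s',S(616,386),(86,-86,68)),('s',S(470,525),(86,86,68)),('d',D(92,456),(86,86,68)),('d',D(342,513),(86,-86,64))]
b=fit(box,[550,80,1.605],'box')
ris=[('s',S(188,210),(-160,80,110)),('s',S(312,342),(0,80,110)),('d',D(201,220),(0,80,110)),('d',D(420,280),(0,-80,110)),('d',D(441,140),(-160,-80,110))]
r=fit(ris,[570,-20,1.75],'riser')
c,s=np.cos(p[2]),np.sin(p[2]);
print('edge',p[0]+55*c,p[1]+55*s,'handle',p[0]-105*c,p[1]-105*s)
E
python3 f2.py
```

```text
tub [566.007 -87.804   2.426]
[[-23.3, 39.2], [8.0, -16.9], [1.4, 1.3], [28.5, -58.5], [23.7, -3.7], [-65.5, 5.2], [102.2, -7.5], [-1.1, -0.4], [-24.6, 44.2], [-0.3, -1.5], [1.9, -1.3], [-71.7, 5.5]]
box [525.77  103.852 138.001]
[[113.7, 22.1], [0.1, -0.9], [39.0, 127.3], [-0.1, 1.3], [-73.0, -14.4], [-0.1, -2.4], [-2.6, -2.9], [-35.4, -75.7]]
riser [ 641.843 -104.698   69.193]
[[78.4, 0.3], [-0.2, -4.7], [-0.7, 0.4], [-55.5, -60.2], [1.1, -0.4]]
edge 524.5000489452574 -51.717829066963056 handle 645.2461744271158 -156.69579428404722
```

```bash
sed -i 's/world(p,X))\[0\]/world(p,(X[0],-X[1],X[2])))[0]/' fit.py; python3 f2.py
```

```text
tub [562.156 -89.896   1.698]
[[-1.0, -2.1], [-0.7, -1.4], [1.8, 0.5], [1.9, 1.3], [-0.5, -1.9], [0.4, 0.2], [-2.4, 1.3], [0.4, -0.6], [2.2, -3.1], [-1.5, 0.4], [-1.0, -1.1], [1.3, 0.0]]
box [545.302  77.647   1.622]
[[-0.1, 0.0], [-1.0, -1.6], [-0.1, 0.8], [-0.0, -0.1], [0.9, -1.6], [0.5, -3.0], [-1.5, -2.7], [-0.7, 3.1]]
riser [553.975 -28.605   1.669]
[[0.3, -0.4], [1.3, -4.1], [-0.7, 1.8], [-5.3, -7.2], [0.4, -0.3]]
edge 555.1700899543545 -35.341558272898375 handle 575.4915734888712 -194.04580303955976
```

```bash
cat > plan.py <<'E'
import sys; from h import *
# usage: plan.py x y z yaw  -> normalised shift from present pose
def inc(pos,rot,x,y,z,yaw):
    w=rot[2]; d=np.array([x,y])-pos[:2]
    tx=d@[np.cos(w),np.sin(w)]; ty=d@[np.sin(w),-np.cos(w)]; tz=-(z-pos[2])
    dy=-(yaw-w); dy=(dy+np.pi)%(2*np.pi)-np.pi
    return np.array([tx/150,ty/150,tz/150,dy/np.radians(60)]).round(3)
if __name__=='__main__':
    s=monitor.state(); a=list(map(float,sys.argv[1:]))
    print('t',round(s['t'],2),s['position'].round(1),s['eef_rot'].round(3),s['wrist_force'].round(1),round(s['grip_width'],1))
    for i in range(0,len(a),4): print(inc(s['position'],s['eef_rot'],*a[i:i+4]))
E
python3 plan.py 340 490 200 1.622 340 490 218 1.126
```

```text
t 0.15 [311.8 654.1 218. ] [3.141e+00 1.000e-03 1.126e+00] [ 0.3 -0.3  0.6] 93.3
[-0.907  0.641  0.12  -0.474]
[-0.907  0.641 -0.     0.   ]
```

Emit:
carry_out(
  increments=[
    [1,-0.22,0.16,0,-0.12],
    [1,-0.44,0.33,0,-0.24],
    [1,-0.66,0.49,0,-0.36],
    [1,-0.87,0.65,0,-0.474],
    [1,-1,0.75,0,-0.474],
  ],
)

```text
t: 0.57
position: [349.9, 466.0, 218.4]
eef_rot: [-3.142, 0.003, 1.628]
wrist_force: [-0.1, -0.8, 0.1]
grip_width: 93.2
```

Emit:
carry_out(
  increments=[
    [1,-0.26,0.04,0,0],
    [1,-0.52,0.08,0,0],
    [1,-0.78,0.12,0,0],
    [1,-1,0.15,0,0],
  ],
)

```text
t: 0.9
position: [379.4, 319.1, 218.5]
eef_rot: [-3.142, 0.001, 1.621]
wrist_force: [-0.4, -1.2, -0.5]
grip_width: 92.8
```

Emit:
carry_out(
  increments=[
    [1,-0.26,0.04,0,0],
    [1,-0.52,0.08,0,0],
    [1,-0.78,0.12,0,0],
    [1,-1,0.15,0,0],
  ],
)

```text
t: 1.23
position: [409.4, 170.6, 218.6]
eef_rot: [-3.142, 0.001, 1.621]
wrist_force: [0.7, -0.4, 0.2]
grip_width: 92.8
```

```bash
python3 - <<'E'
from h import *
c=cal('wrist'); print(-c[1].T@c[2], c[1][2]); save('wrist','b_w')
E
python3 plan.py 443 -1 150 1.622
```

```text
[332.48661524 165.99509875 384.23497206] [ 0.27788692  0.01245518 -0.96053304]
t 1.28 [409.9 164.6 218.5] [-3.141  0.004  1.616] [ 0.3 -5.9 -1.1] 93.1
[-1.113  0.171  0.457 -0.006]
```

View pics/b_w.png

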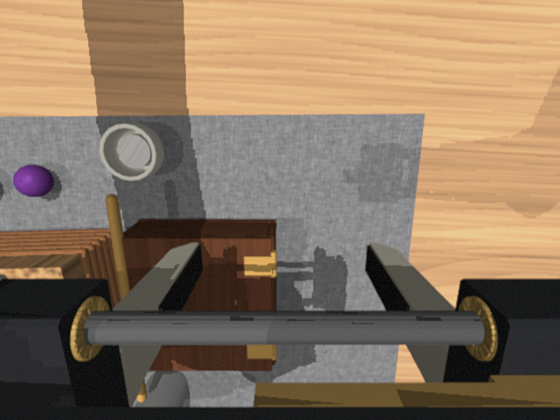

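```bash
python3 - <<'E'
from h import *
c=cal('wrist'); print(monitor.state()['position'])
print('rodend',onz(c,(112,197),66),'rod2',onz(c,(120,255),70),'hingecorner',onz(c,(276,220),68),'tea',onz(c,(131,152),30))
E
python3 plan.py 443 -1 150 1.622
```

```text
[409.85998457 164.61917025 218.48905308]
rodend [421.64888104 -13.50181613  66.        ] rod2 [484.66617708  -9.39064256  70.        ] hingecorner [438.0120239  156.27167982  68.        ] tea [379.28398214  -6.94799248  30.        ]
t 1.28 [409.9 164.6 218.5] [-3.141  0.004  1.616] [ 0.3 -5.9 -1.1] 93.1
[-1.113  0.171  0.457 -0.006]
```

Emit:
carry_out(
  increments=[
    [1,-0.25,0.04,0.1,0],
    [1,-0.5,0.08,0.2,0],
    [1,-0.75,0.12,0.3,0],
    [1,-1,0.17,0.4,0],
    [1,-1,0.17,0.4,0],
  ],
)

```text
t: 1.7
position: [442.5, 18.1, 156.6]
eef_rot: [-3.139, 0.003, 1.614]
wrist_force: [-0.1, -0.7, -0.2]
grip_width: 92.7
```

```bash
python3 - <<'E'
from h import *
save('wrist','c_w')
save('scene','c_s',(170,145,370,325),3.3)
c=cal('wrist');np.save('cw.npy',np.array([*c[1].ravel(),*c[2]])); print(monitor.state()['position'],-c[1].T@c[2])
E
python3 plan.py 444 -3 100 1.622
```

```text
[442.45245233  23.55392573 158.06434297] [365.76833784  19.07289582 323.7495655 ]
t 1.8 [442.5  23.6 158.1] [-3.14   0.     1.618] [-1.2 -0.6  1.2] 92.7
[-0.177  0.002  0.387 -0.003]
```

View pics/c_w.png

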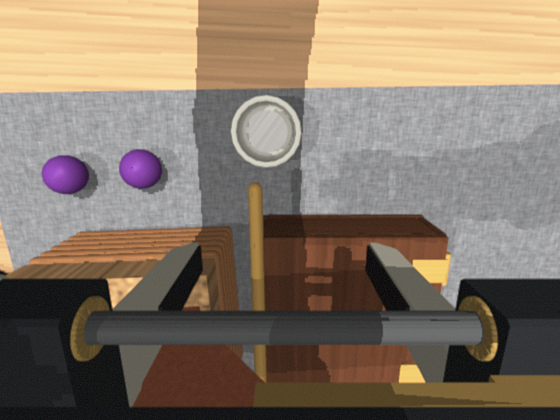

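View pics/c_s.png

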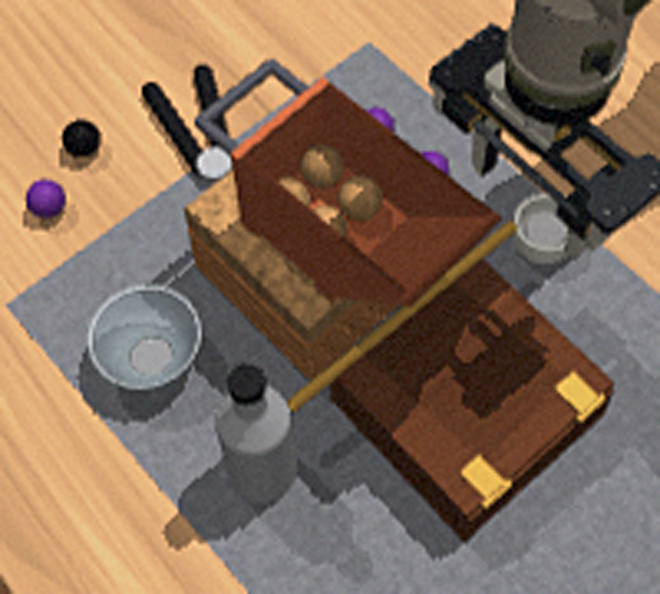

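```bash
python3 - <<'E'
from h import *
c=cal('wrist'); print(c[2])
for uv in [(256,184),(258,265),(259,300)]: print(onz(c,uv,66))
print('tea',onz(c,(266,131),36),'riser top corner',onz(c,(190,262),110))
print(proj(c,[[464,-5,66],[443,-3,47]]))
E
python3 plan.py 444 -3 100 1.622
```

```text
[  -1.10679267 -441.54304596  209.76784086]
[420.77420632  -1.35674859  66.        ]
[493.82668378   2.16095753  66.        ]
[528.98943879   3.97880714  66.        ]
tea [379.37180585   3.8990046   36.        ] riser top corner [471.96895004 -44.81142763 110.        ]
[[250.56428899 233.06872191]
 [255.36466387 203.80377986]]
t 1.8 [442.5  23.6 158.1] [-3.14   0.     1.618] [-1.2 -0.6  1.2] 92.7
[-0.177  0.002  0.387 -0.003]
```

Emit:
carry_out(
  increments=[
    [1,-0.09,0.005,0.08,0],
    [1,-0.165,0.008,0.25,0],
    [1,-0.165,0.01,0.45,0],
    [1,-0.165,0.01,0.63,0],
    [1,-0.165,0.01,0.74,0],
  ],
)

```text
t: 2.22
position: [445.3, 2.1, 46.1]
eef_rot: [-3.141, -0.001, 1.625]
wrist_force: [-0.5, 0.5, 0.1]
grip_width: 93.1
```

Emit:
carry_out(
  increments=[
    [0.2,0,0,0,0],
    [-0.4,0,0,0,0],
    [-1,0,0,0,0],
    [-1,0,0,0,0],
    [-1,0,0,0,0],
  ],
  newtons=15,
)

```text
t: 2.63
position: [446.1, 0.6, 48.9]
eef_rot: [3.139, -0.0, 1.623]
wrist_force: [0.5, -0.3, -0.5]
grip_width: 64.3
```

Fingers are slow; keep closing.

Emit:
carry_out(
  increments=[
    [-1,0,0,0,0],
    [-1,0,0,0,0],
    [-1,0,0,0,0],
    [-1,0,0,0,0],
    [-1,0,0,0,0],
  ],
)

```text
t: 3.05
position: [445.4, 0.2, 47.7]
eef_rot: [3.141, 0.0, 1.622]
wrist_force: [-0.4, 0.3, 0.8]
grip_width: 31.1
```

Emit:
carry_out(
  increments=[
    [-1,0,0,0,0],
    [-1,0,0,0,0],
    [-1,0,0,0,0],
  ],
)

```text
t: 3.3
position: [445.5, -4.7, 47.7]
eef_rot: [-3.141, 0.005, 1.616]
wrist_force: [4.7, -30.1, -0.4]
grip_width: 12.3
```

```bash
python3 plan.py 444 -3 100 1.622; python3 - <<'E'
from h import *
save('wrist','d_w')
E
```

```text
t 3.3 [445.5  -4.7  47.7] [-3.141  0.005  1.616] [  4.7 -30.1  -0.4] 12.3
[ 0.011 -0.009 -0.349 -0.006]
```

Emit:
carry_out(
  increments=[
    [-1,-0.02,0,0,0],
    [-1,-0.035,0,0,0],
  ],
)

```text
t: 3.52
position: [445.7, -5.7, 47.6]
eef_rot: [3.142, 0.0, 1.621]
wrist_force: [-1.0, 5.0, 0.8]
grip_width: 11.1
```

```bash
python3 plan.py 444 -3 100 1.622; python3 - <<'E'
from h import *
save('side','d_s',(180,120,460,360),2.5)
E
```

```text
t 3.52 [445.7  -5.7  47.6] [3.142 0.    1.621] [-1.   5.   0.8] 11.1
[ 0.018 -0.01  -0.349 -0.001]
```

View pics/d_s.png

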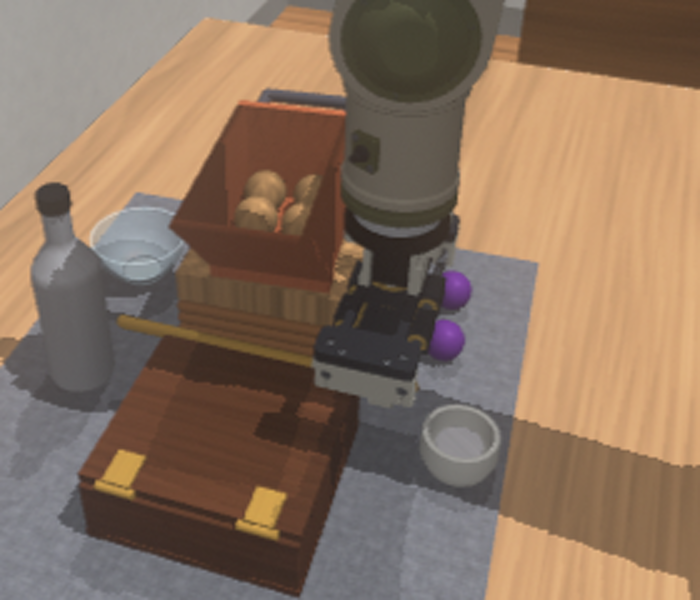

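```bash
python3 - <<'E'
import numpy as np
def P(t): return np.array([-164*np.cos(t)+6*np.sin(t)+164, 164*np.sin(t)+6*np.cos(t)-6])
sch=[[.03,.08,.15,.22,.30],[.39,.48,.57,.66,.75],[.84,.93,1.02,1.11,1.20],[1.29,1.37,1.45,1.52,1.58],[1.64,1.69,1.73,1.76,1.78],[1.795,1.81,1.82,1.83,1.83]]
t0=0
for s in sch:
    print([[-1,*(np.round((P(t)-P(t0))*[1,-1]/150,3))] for t in s]); t0=s[-1]
E
```

```text
[[-1, np.float64(0.002), np.float64(-0.033)], [-1, np.float64(0.007), np.float64(-0.087)], [-1, np.float64(0.018), np.float64(-0.163)], [-1, np.float64(0.035), np.float64(-0.238)], [-1, np.float64(0.061), np.float64(-0.321)]]
[[-1, np.float64(0.037), np.float64(-0.091)], [-1, np.float64(0.081), np.float64(-0.179)], [-1, np.float64(0.134), np.float64(-0.262)], [-1, np.float64(0.193), np.float64(-0.341)], [-1, np.float64(0.26), np.float64(-0.413)]]
[[-1, np.float64(0.073), np.float64(-0.066)], [-1, np.float64(0.151), np.float64(-0.126)], [-1, np.float64(0.235), np.float64(-0.178)], [-1, np.float64(0.322), np.float64(-0.223)], [-1, np.float64(0.414), np.float64(-0.259)]]
[[-1, np.float64(0.094), np.float64(-0.028)], [-1, np.float64(0.18), np.float64(-0.046)], [-1, np.float64(0.267), np.float64(-0.057)], [-1, np.float64(0.343), np.float64(-0.06)], [-1, np.float64(0.409), np.float64(-0.059)]]
[[-1, np.float64(0.065), np.float64(0.005)], [-1, np.float64(0.12), np.float64(0.012)], [-1, np.float64(0.163), np.float64(0.02)], [-1, np.float64(0.195), np.float64(0.027)], [-1, np.float64(0.216), np.float64(0.032)]]
[[-1, np.float64(0.016), np.float64(0.004)], [-1, np.float64(0.032), np.float64(0.008)], [-1, np.float64(0.042), np.float64(0.011)], [-1, np.float64(0.053), np.float64(0.015)], [-1, np.float64(0.053), np.float64(0.015)]]
```

Emit:
carry_out(
  increments=[
    [-1,0.002,0,-0.033,0],
    [-1,0.007,0,-0.087,0],
    [-1,0.018,0,-0.163,0],
    [-1,0.035,0,-0.238,0],
    [-1,0.061,0,-0.321,0],
  ],
  newtons=25,
)

```text
t: 3.98
position: [445.2, 3.2, 96.3]
eef_rot: [-3.141, 0.001, 1.621]
wrist_force: [2.3, -5.8, -1.0]
grip_width: 11.1
```

Emit:
carry_out(
  increments=[
    [-1,0.037,0,-0.091,0],
    [-1,0.081,0,-0.179,0],
    [-1,0.134,0,-0.262,0],
    [-1,0.193,0,-0.341,0],
    [-1,0.26,0,-0.413,0],
  ],
)

```text
t: 4.4
position: [443.4, 40.3, 159.3]
eef_rot: [3.141, 0.003, 1.62]
wrist_force: [1.2, -16.9, 12.8]
grip_width: 10.7
```

Emit:
carry_out(
  increments=[
    [-1,0.073,0,-0.066,0],
    [-1,0.151,0,-0.126,0],
    [-1,0.235,0,-0.178,0],
    [-1,0.322,0,-0.223,0],
    [-1,0.414,0,-0.259,0],
  ],
)

```text
t: 4.82
position: [440.5, 104.7, 198.2]
eef_rot: [3.139, 0.001, 1.622]
wrist_force: [2.3, -1.8, 2.2]
grip_width: 10.8
```

```bash
python3 plan.py 444 -3 100 1.622; python3 - <<'E'
from h import *
save('side','e_s',(180,50,460,360),1.9)
E
```

```text
t 4.82 [440.5 104.7 198.2] [3.139e+00 1.000e-03 1.622e+00] [ 2.3 -1.8  2.2] 10.8
[-0.718 -0.013  0.655 -0.   ]
```

View pics/e_s.png

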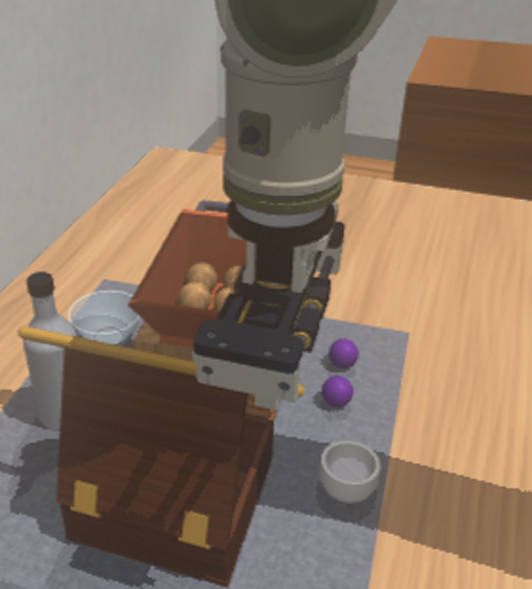

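Emit:
carry_out(
  increments=[
    [-1,0.094,0,-0.028,0],
    [-1,0.18,0,-0.046,0],
    [-1,0.267,0,-0.057,0],
    [-1,0.343,0,-0.06,0],
    [-1,0.409,0,-0.059,0],
  ],
)

```text
t: 5.28
position: [437.4, 167.7, 206.0]
eef_rot: [3.14, -0.001, 1.623]
wrist_force: [5.5, -0.7, -0.0]
grip_width: 11.0
```

Emit:
carry_out(
  increments=[
    [-1,0.065,0,0.005,0],
    [-1,0.12,0,0.012,0],
    [-1,0.163,0,0.02,0],
    [-1,0.195,0,0.027,0],
    [-1,0.216,0,0.032,0],
  ],
)

```text
t: 5.7
position: [435.6, 199.7, 200.4]
eef_rot: [3.141, -0.0, 1.623]
wrist_force: [5.4, -1.5, -0.7]
grip_width: 11.3
```

```bash
python3 plan.py 444 -3 100 1.622
```

```text
t 5.7 [435.6 199.7 200.4] [ 3.141 -0.     1.623] [ 5.4 -1.5 -0.7] 11.3
[-1.352e+00 -1.400e-02  6.690e-01  1.000e-03]
```

Emit:
carry_out(
  increments=[
    [-1,0.012,0,0.003,0],
    [-1,0.025,0,0.007,0],
    [-1,0.035,0,0.009,0],
    [-1,0.044,0,0.012,0],
    [-1,0.053,0,0.015,0],
  ],
)

```text
t: 6.12
position: [435.1, 206.1, 198.3]
eef_rot: [3.141, 0.001, 1.622]
wrist_force: [5.4, -9.3, 12.8]
grip_width: 11.0
```

Emit:
carry_out(
  increments=[
    [-1,0.01,0,0.003,0],
    [-1,0.014,0,0.004,0],
  ],
)

```text
t: 6.28
position: [435.1, 206.2, 198.2]
eef_rot: [-3.141, 0.004, 1.62]
wrist_force: [3.7, -14.3, 19.4]
grip_width: 11.2
```

Emit:
carry_out(
  increments=[
    [-1,-0.014,0,-0.006,0],
    [-1,-0.016,0,-0.008,0],
    [-0.2,-0.016,0,-0.008,0],
    [-0.2,-0.016,0,-0.008,0],
    [-0.2,-0.016,0,-0.008,0],
  ],
)

```text
t: 6.7
position: [433.6, 206.4, 198.5]
eef_rot: [-3.14, 0.001, 1.623]
wrist_force: [0.3, -0.1, 0.3]
grip_width: 26.3
```

Emit:
carry_out(
  increments=[
    [-0.2,0,0,0,0],
    [-0.2,0,0,0,0],
    [-0.2,0,0,-0.08,0],
    [-0.2,0,0,-0.25,0],
    [-0.2,0,0,-0.45,0],
  ],
)

```text
t: 7.12
position: [433.5, 206.0, 266.0]
eef_rot: [-3.138, 0.002, 1.623]
wrist_force: [-0.2, 1.1, -0.7]
grip_width: 37.1
```

```bash
python3 plan.py 444 -3 100 1.622; python3 - <<'E'
from h import *
save('side','f_s',(180,50,460,360),1.9)
save('scene','f_c',(170,105,370,325),2.7)
E
```

```text
t 7.12 [433.5 206.  266. ] [-3.138e+00  2.000e-03  1.623e+00] [-0.2  1.1 -0.7] 37.1
[-1.395e+00 -3.000e-03  1.107e+00  1.000e-03]
```

View pics/f_s.png

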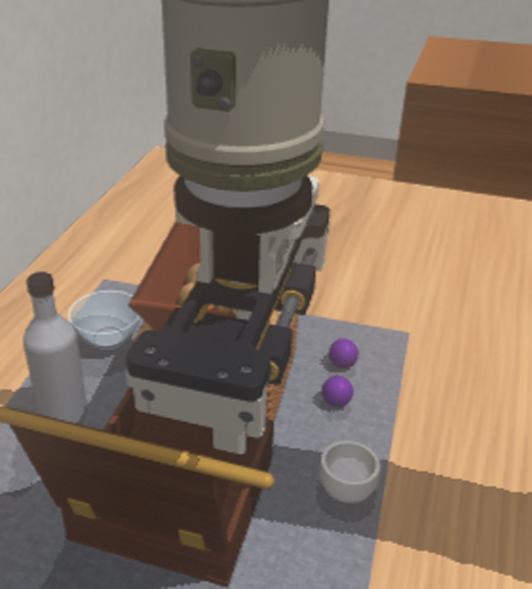

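View pics/f_c.png

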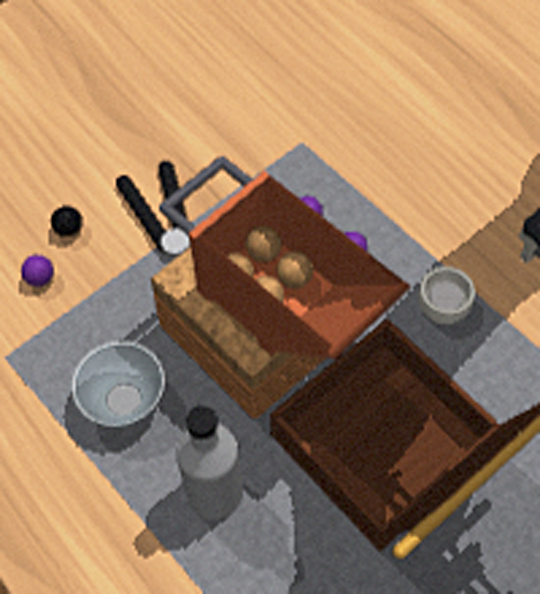

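Emit:
carry_out(
  increments=[
    [-0.2,-0.2,0.06,-0.05,-0.04],
    [-0.2,-0.43,0.13,-0.1,-0.086],
    [-0.2,-0.67,0.2,-0.14,-0.086],
    [-0.2,-0.9,0.267,-0.16,-0.086],
  ],
)

```text
t: 7.55
position: [481.9, 72.2, 290.8]
eef_rot: [3.141, -0.0, 1.714]
wrist_force: [1.1, 0.5, -0.5]
grip_width: 37.3
```

Emit:
carry_out(
  increments=[
    [-0.2,-0.23,0.046,0,0],
    [-0.2,-0.46,0.092,0,0],
    [-0.2,-0.69,0.138,0,0],
    [-0.2,-0.92,0.184,0,0],
  ],
)

```text
t: 7.88
position: [528.4, -60.7, 290.0]
eef_rot: [-3.141, -0.0, 1.713]
wrist_force: [0.8, 1.9, -0.7]
grip_width: 37.3
```

```bash
python3 plan.py 575 -194 280 1.713; python3 - <<'E'
from h import *
save('wrist','g_w'); s=monitor.state(); print(s['t'],s['position'])
save('wrist','g_w2'); s=monitor.state(); print(s['t'],s['position'])
c=cal('wrist'); print(-c[1].T@c[2]); np.savez('g.npz',K=c[0],R=c[1],t=c[2])
E
```

```text
t 7.88 [528.4 -60.7 290. ] [-3.141 -0.     1.713] [ 0.8  1.9 -0.7] 37.3
[-0.924  0.182  0.067 -0.   ]
7.9333 [530.26063319 -67.93055988 290.03595919]
7.9833 [529.23078602 -64.75852634 289.8063382 ]
[452.95368175 -75.659104   455.41261225]
```

View pics/g_w2.png

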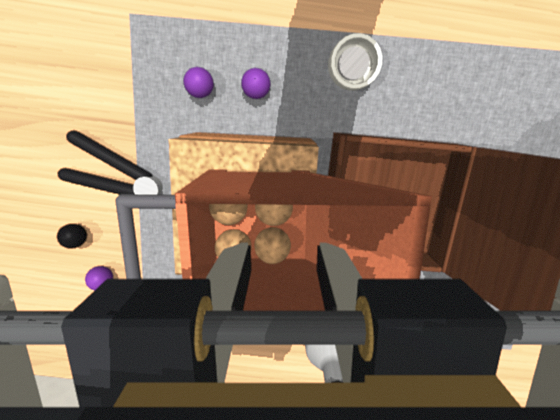

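```bash
python3 - <<'E'
from h import *
c=cal('wrist');s=monitor.state(); print(s['t'],s['position'])
save('wrist','g3',(100,100,460,330),2.2)
c2=cal('wrist'); s=monitor.state(); print(s['t'],s['position']); print(c[2]-c2[2])
np.savez('g.npz',K=c[0],R=c[1],t=c[2])
E
```

```text
7.9833 [529.23078602 -64.75852634 289.8063382 ]
8.0333 [528.52325067 -61.72852332 289.6868921 ]
[ 2.36472669 -0.66789446 -0.63563851]
```

View pics/g3.png

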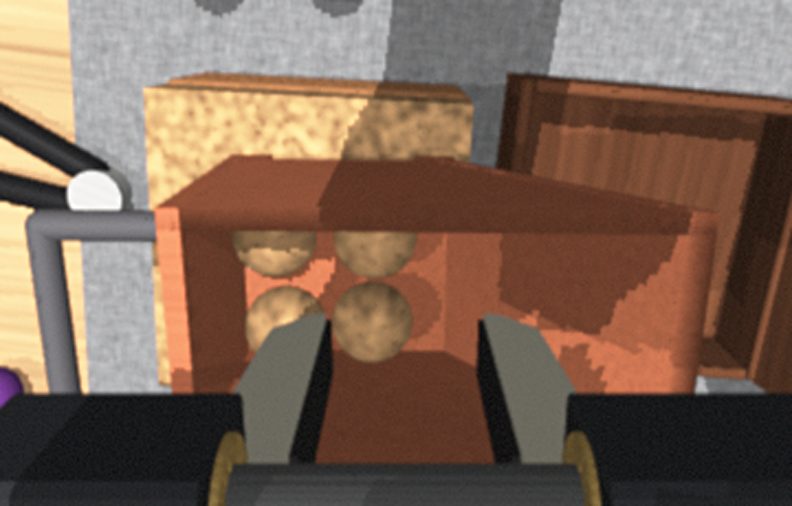

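```bash
cat > f3.py <<'E'
from fit import *
g=np.load('g.npz'); cs['w']=(g['K'],g['R'],g['t'])
W=lambda u,v:(100+u/2.2,100+v/2.2)
def dirs(a,b,z):
    p,q=onz(cs['w'],W(*a),z),onz(cs['w'],W(*b),z); d=q-p; print(p.round(1),q.round(1),'yaw',np.arctan2(d[1],d[0])); 
print('tubrear');dirs((156,209),(172,392),222)
print('lip');dirs((714,214),(697,392),222)
print('near rim');dirs((156,209),(714,212),222)
print('bar');dirs((45,232),(66,392),202)
print('riser near edge');dirs((147,88),(470,103),110)
print('box'); dirs((507,73),(790,104),60)
tub=[('s',S(330,82),(-55,-52,222)),('s',S(236,157),(-55,52,222)),('s',S(503,216),(139,-52,222)),('s',S(410,302),(139,52,222)),
('d',D(270,34),(-55,52,222)),('d',D(399,42),(-55,-52,222)),('d',D(195,168),(139,52,222)),('d',D(346,195),(139,-52,222)),
('w',W(156,209),(-55,-52,222)),('w',W(714,212),(139,-52,222)),('w',W(156,209),(-55,-52,222)),('w',W(714,212),(139,-52,222))]
p=fit(tub,[576,-90,1.75],'tub')
c,s=np.cos(p[2]),np.sin(p[2]);
print('edge',p[0]+55*c,p[1]+55*s,'handle',p[0]-105*c,p[1]-105*s)
ris=[('s',S(188,210),(-160,80,110)),('s',S(312,342),(0,80,110)),('d',D(201,220),(0,80,110)),('w',W(147,88),(-160,-80,110)),('w',W(471,103),(0,-80,110))]
r=fit(ris,[570,-20,1.75],'riser')
E
python3 f3.py
```

```text
tubrear
[ 521.5 -152.8  222. ] [ 590.7 -144.3  222. ] yaw 0.12155237153302101
lip
[497.5  36.7 222. ] [564.3  47.8 222. ] yaw 0.1645644441018464
near rim
[ 521.5 -152.8  222. ] [496.8  36.6 222. ] yaw 1.7006380510872061
bar
[ 542.  -200.4  202. ] [ 608.3 -192.5  202. ] yaw 0.11903885049104905
riser near edge
[ 494.6 -196.3  110. ] [480.7 -40.6 110. ] yaw 1.6599179386315148
box
[466. -18.  60.] [461.4 140.4  60. ] yaw 1.5995167643500972
tub [565.841 -92.305   1.701]
[[-2.7, -2.0], [-2.4, -1.2], [0.1, 0.5], [0.3, 1.4], [-1.7, -2.6], [-1.0, -0.7], [-3.4, 0.2], [-0.9, -1.8], [-1.1, -0.3], [3.1, -0.3], [-1.1, -0.3], [3.1, -0.3]]
edge 558.7060016132549 -37.76978416562483 handle 579.4624571721062 -196.4177263288733
riser [559.382 -30.334   1.665]
[[-1.5, 0.0], [-0.7, -3.5], [-2.6, 0.7], [-0.8, 0.1], [2.2, -0.6]]
```

```bash
python3 plan.py 579.5 -196 260 1.701 579.5 -196 290 1.701
```

```text
t 8.03 [528.5 -61.7 289.7] [-3.141e+00  1.000e-03  1.708e+00] [-0.1  1.1 -0.4] 37.2
[-0.933  0.215  0.198  0.006]
[-0.933  0.215 -0.002  0.006]
```

Emit:
carry_out(
  increments=[
    [-0.2,-0.22,0.05,0.02,0.01],
    [-0.2,-0.45,0.1,0.05,0.01],
    [-0.2,-0.68,0.155,0.1,0.01],
    [-0.2,-0.86,0.2,0.15,0.01],
    [-0.2,-0.93,0.215,0.19,0.01],
  ],
)

```text
t: 8.45
position: [580.6, -195.2, 260.8]
eef_rot: [-3.141, 0.001, 1.7]
wrist_force: [-0.6, 0.5, -0.5]
grip_width: 37.3
```

Emit:
carry_out(
  increments=[
    [-0.2,0,0,0,0],
    [-0.2,0,0,0,0],
  ],
)

```text
t: 8.62
position: [579.6, -190.9, 261.2]
eef_rot: [-3.14, -0.002, 1.703]
wrist_force: [0.4, 0.6, -0.2]
grip_width: 37.4
```

```bash
python3 - <<'E'
from h import *
save('wrist','h_a')
c=cal('wrist');s=monitor.state(); print(s['t'],s['position'],s['eef_rot'])
save('wrist','h_w',(150,100,420,330),2.4)
print(monitor.state()['position'])
np.savez('g.npz',K=c[0],R=c[1],t=c[2])
print(proj(c,[[579.5,-196,202],[579.5,-196,222]]))
E
```

```text
8.6667 [ 579.74911688 -190.29687989  261.77887692] [-3.14089447e+00 -1.44189317e-03  1.70385876e+00]
[ 579.91992834 -190.15992202  262.19172544]
[[277.39335271 221.75943805]
 [276.86446682 231.10697449]]
```

View pics/h_w.png

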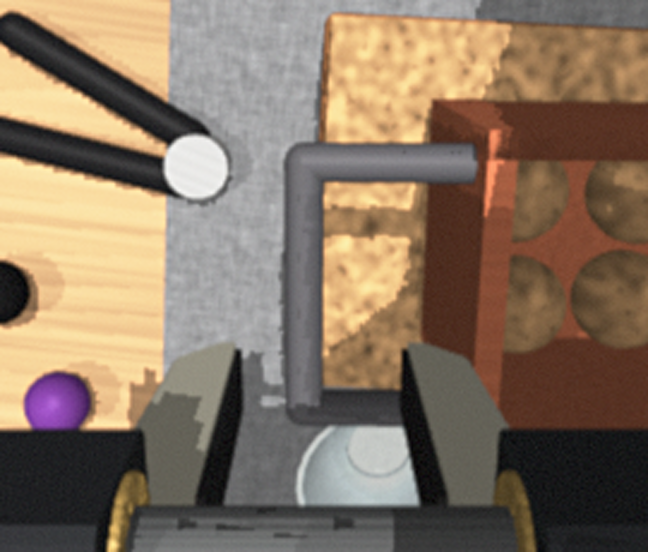

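```bash
python3 - <<'E'
from h import *
g=np.load('g.npz'); c=(g['K'],g['R'],g['t']); W=lambda u,v:(150+u/2.4,100+v/2.4)
for p in [(304,165),(306,285),(308,405)]: print(onz(c,W(*p),202))
for p in [(291,280),(322,280)]: print(onz(c,W(*p),202))
print('rear top edge',onz(c,W(484,110),222),onz(c,W(473,420),222),onz(c,W(488,290),222))
E
python3 plan.py 578 -196 230 1.701 578 -196 183 1.701
```

```text
[ 540.21763476 -201.570007    202.        ]
[ 577.15345309 -196.22183978  202.        ]
[ 617.6245497  -190.36177761  202.        ]
[ 576.15818122 -201.01867298  202.        ]
[ 574.88848438 -191.53310661  202.        ]
rear top edge [ 516.15749872 -156.28227048  222.        ] [ 605.8741357  -142.13694939  222.        ] [ 565.27941773 -145.56822665  222.        ]
t 8.72 [ 579.9 -190.2  262.2] [-3.142e+00 -1.000e-03  1.704e+00] [ 0.5  0.1 -0.6] 37.2
[-0.037 -0.018  0.215  0.003]
[-0.037 -0.018  0.528  0.003]
```

Emit:
carry_out(
  increments=[
    [-0.2,-0.02,0,0.06,-0.005],
    [-0.2,-0.04,-0.01,0.18,-0.01],
    [-0.2,-0.04,-0.01,0.33,-0.01],
    [-0.2,-0.04,-0.01,0.46,-0.01],
    [-0.2,-0.04,-0.01,0.527,-0.01],
  ],
  newtons=6,
)

```text
t: 9.13
position: [578.4, -197.4, 180.9]
eef_rot: [-3.14, -0.001, 1.714]
wrist_force: [-0.1, -0.1, -0.1]
grip_width: 37.2
```

Emit:
carry_out(
  increments=[
    [-0.35,0,0,0,0],
    [-0.45,0,0,0,0],
    [-0.55,0,0,0,0],
  ],
)

```text
t: 9.38
position: [580.0, -198.7, 184.0]
eef_rot: [3.14, 0.001, 1.713]
wrist_force: [-0.4, 0.2, 0.3]
grip_width: 23.7
```

```bash
python3 plan.py 578 -196 183 1.71;  python3 - <<'E'
from h import *
save('wrist','i_w',(150,100,420,330),2.4)
E
```

```text
t 9.38 [ 580.  -198.7  184. ] [3.140e+00 1.000e-03 1.713e+00] [-0.4  0.2  0.3] 23.7
[ 0.019 -0.011  0.006  0.003]
```

View pics/i_w.png

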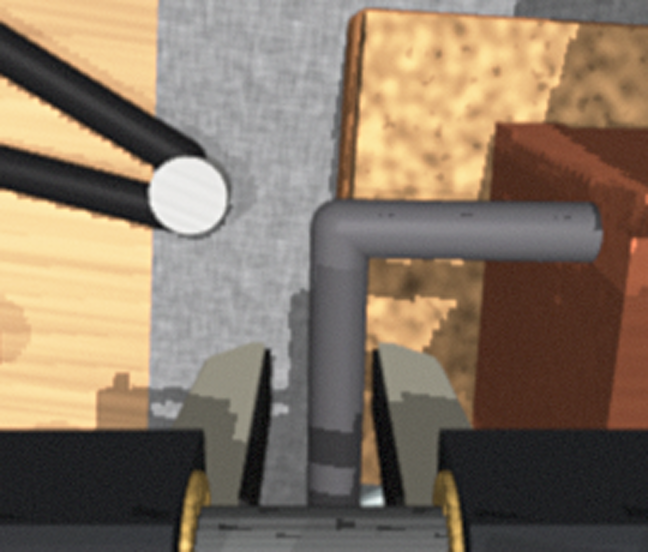

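Emit:
carry_out(
  increments=[
    [-0.6,0.01,0,0,0],
    [-0.6,0.018,-0.005,0,0],
    [-0.65,0.018,-0.005,0,0],
    [-0.68,0.018,-0.005,0,0],
  ],
)

```text
t: 9.77
position: [578.4, -196.1, 183.3]
eef_rot: [3.141, 0.0, 1.713]
wrist_force: [-0.2, -0.3, -0.2]
grip_width: 15.8
```

```bash
python3 plan.py 578 -196 183 1.71;  python3 - <<'E'
from h import *
save('wrist','j_w',(150,100,420,330),2.4)
E
```

```text
t 9.77 [ 578.4 -196.1  183.3] [3.141 0.    1.713] [-0.2 -0.3 -0.2] 15.8
[ 0.001 -0.002  0.002  0.003]
```

View pics/j_w.png

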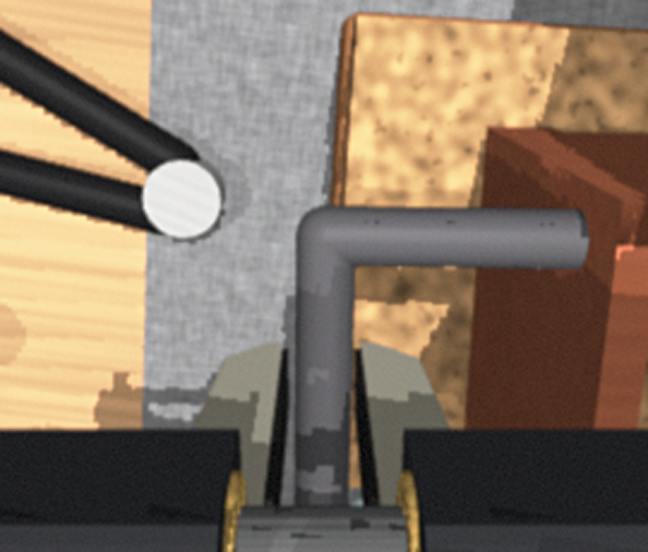

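Emit:
carry_out(
  increments=[
    [-0.8,0,0,0,0],
    [-1,0,0,0,0],
    [-1,0,0,0,0],
  ],
  newtons=10,
)

```text
t: 10.07
position: [578.3, -195.9, 183.1]
eef_rot: [-3.142, -0.0, 1.713]
wrist_force: [-1.0, 2.8, 3.3]
grip_width: 11.5
```

Emit:
carry_out(
  increments=[
    [-1,0,0,0,0],
    [-1,0,0,0,0],
  ],
  newtons=40,
)

```text
t: 10.23
position: [578.2, -195.9, 183.1]
eef_rot: [-3.142, -0.0, 1.713]
wrist_force: [-0.6, 3.3, 4.2]
grip_width: 10.6
```

```bash
python3 plan.py 578 -196 183 1.71; python3 - <<'E'
import numpy as np
ph=np.arctan2(92,-160); r=np.hypot(160,92)
def P(t,b=0): return np.array([r*np.cos(ph-t)+160, r*np.sin(ph-t)-92-b*t/1.13])
sch=[[.02,.05,.09,.13,.17],[.21,.25,.29,.33,.37],[.41,.45,.49,.53,.57],[.61,.65,.69,.73,.77],[.80,.83,.86,.89,.92],[.94,.96,.98,1.0,1.02],[1.04,1.06,1.08,1.10,1.11],[1.12,1.13,1.14,1.14,1.14]]
t0=0
for s in sch:
    print([[-1,*map(float,np.round((P(t,2)-P(t0,2))*[1,-1]/150,3))] for t in s], (P(s[-1],2)).round(1)); t0=s[-1]
E
```

```text
t 10.23 [ 578.2 -195.9  183.1] [-3.142 -0.     1.713] [-0.6  3.3  4.2] 10.6
[-0.001 -0.002  0.     0.002]
[[-1, 0.012, -0.021], [-1, 0.032, -0.052], [-1, 0.059, -0.092], [-1, 0.089, -0.132], [-1, 0.119, -0.17]] [17.9 25.4]
[[-1, 0.032, -0.037], [-1, 0.066, -0.072], [-1, 0.101, -0.106], [-1, 0.137, -0.139], [-1, 0.175, -0.17]] [44.1 51. ]
[[-1, 0.039, -0.03], [-1, 0.079, -0.058], [-1, 0.12, -0.084], [-1, 0.162, -0.109], [-1, 0.206, -0.132]] [74.9 70.8]
[[-1, 0.044, -0.021], [-1, 0.089, -0.041], [-1, 0.135, -0.059], [-1, 0.181, -0.075], [-1, 0.228, -0.089]] [109.2  84.1]
[[-1, 0.036, -0.009], [-1, 0.072, -0.017], [-1, 0.108, -0.025], [-1, 0.144, -0.031], [-1, 0.181, -0.036]] [136.3  89.4]
[[-1, 0.024, -0.003], [-1, 0.049, -0.005], [-1, 0.073, -0.007], [-1, 0.098, -0.008], [-1, 0.123, -0.009]] [154.7  90.7]
[[-1, 0.025, -0.0], [-1, 0.049, 0.0], [-1, 0.074, 0.001], [-1, 0.098, 0.002], [-1, 0.111, 0.003]] [171.3  90.3]
[[-1, 0.012, 0.001], [-1, 0.025, 0.002], [-1, 0.037, 0.003], [-1, 0.037, 0.003], [-1, 0.037, 0.003]] [176.8  89.8]
```

Emit:
carry_out(
  increments=[
    [-1,0.012,0,-0.021,0],
    [-1,0.032,0,-0.052,0],
    [-1,0.059,0,-0.092,0],
    [-1,0.089,0,-0.132,0],
    [-1,0.119,0,-0.17,0],
  ],
)

```text
t: 10.65
position: [575.7, -178.4, 209.0]
eef_rot: [3.142, 0.0, 1.712]
wrist_force: [1.3, 0.6, -6.3]
grip_width: 10.7
```

```bash
python3 plan.py 578 -196 183 1.71; python3 - <<'E'
from h import *
save('side','k_s',(180,50,460,360),1.9)
E
```

```text
t 10.65 [ 575.7 -178.4  209. ] [3.142 0.    1.712] [ 1.3  0.6 -6.3] 10.7
[-0.118 -0.001  0.174  0.002]
```

View pics/k_s.png

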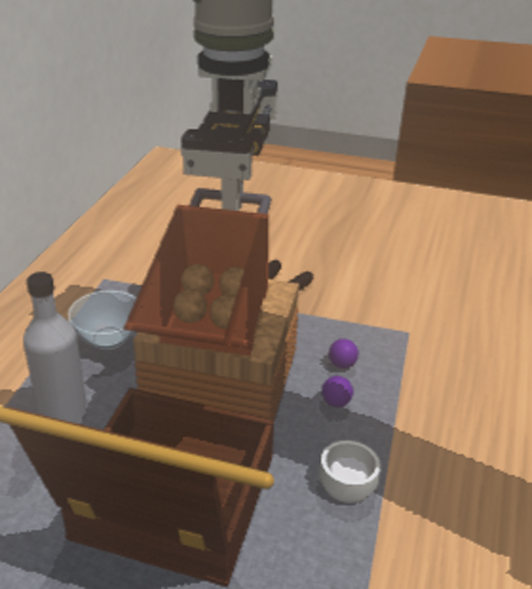

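Emit:
carry_out(
  increments=[
    [-1,0.032,0,-0.037,0],
    [-1,0.066,0,-0.072,0],
    [-1,0.101,0,-0.106,0],
    [-1,0.137,0,-0.139,0],
    [-1,0.175,0,-0.17,0],
  ],
)

```text
t: 11.12
position: [572.6, -153.2, 235.3]
eef_rot: [3.14, 0.002, 1.712]
wrist_force: [1.8, -6.6, 0.3]
grip_width: 10.6
```

Emit:
carry_out(
  increments=[
    [-1,0.039,0,-0.03,0],
    [-1,0.079,0,-0.058,0],
    [-1,0.12,0,-0.084,0],
    [-1,0.162,0,-0.109,0],
    [-1,0.206,0,-0.132,0],
  ],
)

```text
t: 11.53
position: [568.9, -123.0, 255.9]
eef_rot: [3.138, 0.003, 1.711]
wrist_force: [1.6, -6.5, 6.6]
grip_width: 10.8
```

```bash
python3 plan.py 578 -196 183 1.71; python3 - <<'E'
from h import *
save('side','l_s',(180,50,460,360),1.9)
E
```

```text
t 11.53 [ 568.9 -123.   255.9] [3.138e+00 3.000e-03 1.711e+00] [ 1.6 -6.5  6.6] 10.8
[-0.49  -0.008  0.486  0.001]
```

View pics/l_s.png

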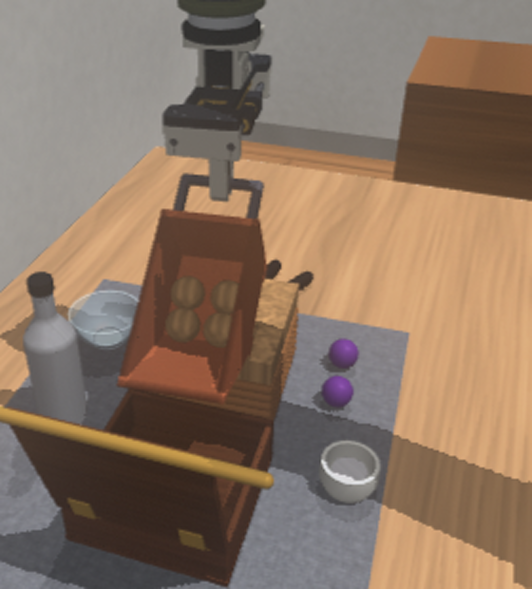

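Emit:
carry_out(
  increments=[
    [-1,0.044,0,-0.021,0],
    [-1,0.089,0,-0.041,0],
    [-1,0.135,0,-0.059,0],
    [-1,0.181,0,-0.075,0],
    [-1,0.228,0,-0.089,0],
  ],
)

```text
t: 12.0
position: [564.1, -87.7, 269.2]
eef_rot: [3.138, 0.001, 1.712]
wrist_force: [2.9, -2.1, 1.1]
grip_width: 10.6
```

Emit:
carry_out(
  increments=[
    [-1,0.036,0,-0.009,0],
    [-1,0.072,0,-0.017,0],
    [-1,0.108,0,-0.025,0],
    [-1,0.144,0,-0.031,0],
    [-1,0.181,0,-0.036,0],
  ],
)

```text
t: 12.42
position: [560.1, -60.1, 274.0]
eef_rot: [3.138, -0.0, 1.713]
wrist_force: [4.0, 1.0, 5.4]
grip_width: 10.9
```

```bash
python3 plan.py 578 -196 183 1.71; python3 - <<'E'
from h import *
save('side','m_s',(180,50,460,360),1.9)
E
```

```text
t 12.42 [560.1 -60.1 274. ] [ 3.138 -0.     1.713] [4.  1.  5.4] 10.9
[-0.914 -0.011  0.606  0.003]
```

View pics/m_s.png

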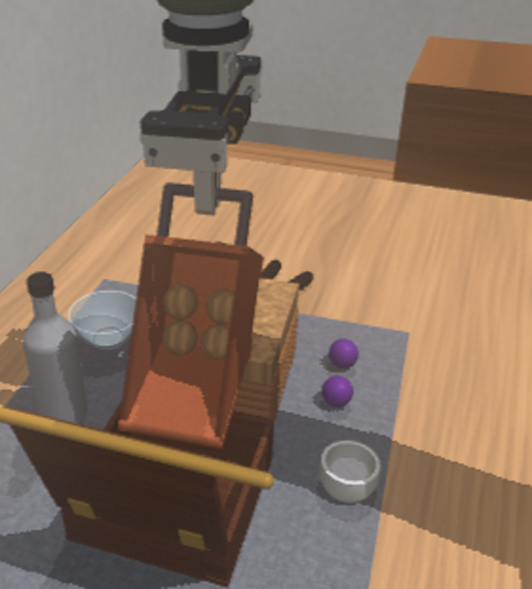

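Emit:
carry_out(
  increments=[
    [-1,0.024,0,-0.003,0],
    [-1,0.049,0,-0.005,0],
    [-1,0.073,0,-0.007,0],
    [-1,0.098,0,-0.008,0],
    [-1,0.123,0,-0.009,0],
  ],
)

```text
t: 12.88
position: [557.4, -41.6, 274.8]
eef_rot: [3.139, -0.001, 1.713]
wrist_force: [4.0, 1.3, 6.0]
grip_width: 10.7
```

Emit:
carry_out(
  increments=[
    [-1,0.02,0,0,0],
    [-1,0.04,0,0,0],
    [-1,0.055,0,0.001,0],
    [-1,0.07,0,0.002,0],
    [-1,0.08,0,0.002,0],
  ],
)

```text
t: 13.3
position: [555.7, -29.6, 274.4]
eef_rot: [3.139, -0.001, 1.713]
wrist_force: [4.4, 3.1, 5.5]
grip_width: 10.9
```

```bash
python3 plan.py 578 -196 183 1.71; python3 - <<'E'
from h import *
save('side','n_s',(180,50,460,360),1.9)
E
```

```text
t 13.3 [555.7 -29.6 274.4] [ 3.139e+00 -1.000e-03  1.713e+00] [4.4 3.1 5.5] 10.9
[-1.119 -0.011  0.609  0.003]
```

View pics/n_s.png

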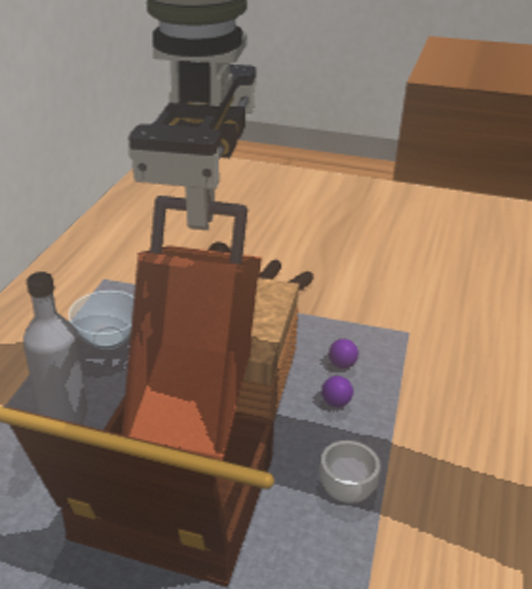

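Emit:
carry_out(
  increments=[
    [-1,0.02,0,0.001,0],
    [-1,0.03,0,0.002,0],
    [-1,0.045,0,0.003,0],
    [-1,0.05,0,0.003,0],
    [-1,0.05,0,0.003,0],
  ],
)

```text
t: 13.77
position: [554.4, -22.1, 273.6]
eef_rot: [3.14, -0.001, 1.714]
wrist_force: [5.6, 3.3, 4.6]
grip_width: 11.0
```

```bash
python3 - <<'E'
from h import *
save('scene','n_c',(170,105,390,325),2.7)
save('side','n_s2',(180,50,460,360),1.9)
E
```

```text
(no output)
```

View pics/n_c.png

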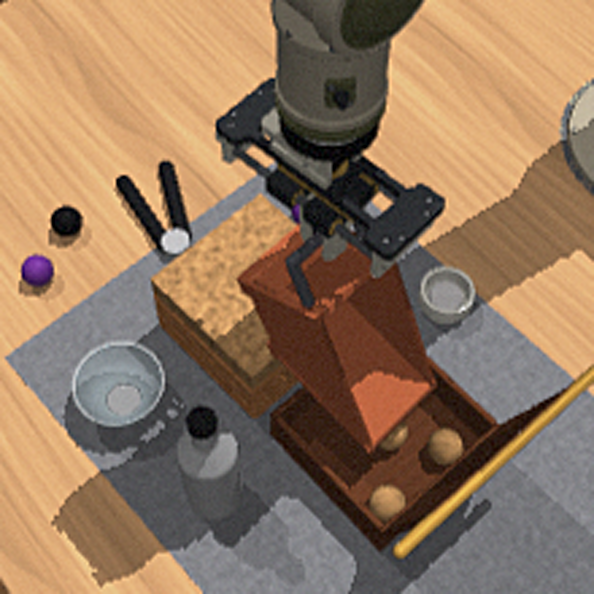

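View pics/n_s2.png

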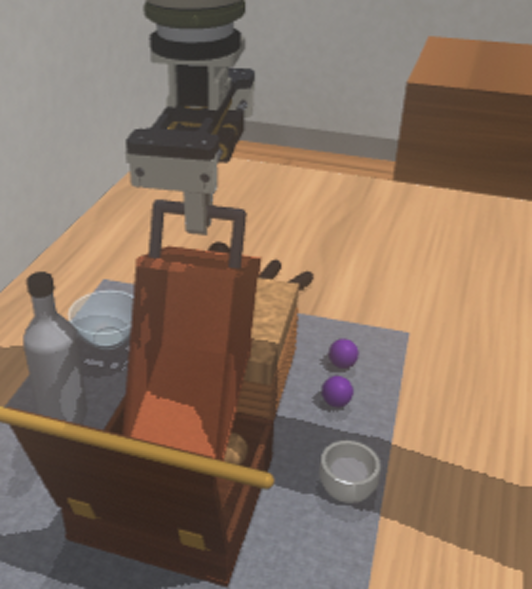

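```bash
python3 - <<'E'
import numpy as np
ph=np.arctan2(92,-160); r=np.hypot(160,92)
def P(t,b=2): return np.array([r*np.cos(ph-t)+160, r*np.sin(ph-t)-92-b*t/1.13])/150
cur=np.array([1.162,.601]); print(P(1.126),P(1.1255))
sch=[[1.115,1.09,1.06,1.02,.98],[.94,.90,.86,.82,.78],[.74,.70,.66,.62,.58],[.54,.5,.46,.42,.38],[.34,.3,.26,.22,.18],[.15,.12,.095,.075,.06],[.045,.03,.02,.01,0]]
for s in sch:
    rows=[[-1,float(a[0]),0,float(-a[1])] for a in [np.round(P(t)-cur,3) for t in s]]
    print(rows); cur=cur+np.array([rows[-1][1],-rows[-1][3]])
print(cur)
E
```

```text
[1.16136267 0.60016015] [1.16074926 0.60021324]
[[-1, -0.014, 0, -0.0], [-1, -0.045, 0, -0.002], [-1, -0.082, 0, -0.004], [-1, -0.131, 0, -0.004], [-1, -0.18, 0, -0.002]]
[[-1, -0.049, 0, 0.004], [-1, -0.098, 0, 0.01], [-1, -0.146, 0, 0.018], [-1, -0.195, 0, 0.028], [-1, -0.242, 0, 0.039]]
[[-1, -0.047, 0, 0.014], [-1, -0.094, 0, 0.029], [-1, -0.14, 0, 0.047], [-1, -0.185, 0, 0.066], [-1, -0.229, 0, 0.087]]
[[-1, -0.044, 0, 0.022], [-1, -0.086, 0, 0.047], [-1, -0.128, 0, 0.073], [-1, -0.168, 0, 0.1], [-1, -0.207, 0, 0.13]]
[[-1, -0.038, 0, 0.03], [-1, -0.075, 0, 0.063], [-1, -0.11, 0, 0.096], [-1, -0.144, 0, 0.132], [-1, -0.177, 0, 0.168]]
[[-1, -0.023, 0, 0.028], [-1, -0.046, 0, 0.057], [-1, -0.064, 0, 0.082], [-1, -0.078, 0, 0.102], [-1, -0.088, 0, 0.117]]
[[-1, -0.01, 0, 0.015], [-1, -0.02, 0, 0.031], [-1, -0.027, 0, 0.041], [-1, -0.033, 0, 0.051], [-1, -0.039, 0, 0.062]]
[ 6.24500451e-17 -4.16333634e-17]
```

Emit:
carry_out(
  increments=[
    [-1,-0.014,0,0,0],
    [-1,-0.045,0,-0.002,0],
    [-1,-0.082,0,-0.004,0],
    [-1,-0.131,0,-0.004,0],
    [-1,-0.18,0,-0.002,0],
  ],
)

```text
t: 14.28
position: [557.8, -48.4, 273.7]
eef_rot: [3.141, -0.002, 1.714]
wrist_force: [4.2, 4.6, 5.4]
grip_width: 11.0
```

Emit:
carry_out(
  increments=[
    [-1,-0.049,0,0.004,0],
    [-1,-0.098,0,0.01,0],
    [-1,-0.146,0,0.018,0],
    [-1,-0.195,0,0.028,0],
    [-1,-0.242,0,0.039,0],
  ],
)

```text
t: 14.7
position: [562.2, -86.5, 267.2]
eef_rot: [-3.141, -0.001, 1.713]
wrist_force: [2.9, 1.7, -0.0]
grip_width: 10.7
```

```bash
python3 plan.py 578 -196 183 1.71; python3 - <<'E'
from h import *
save('side','o_s',(180,50,460,360),1.9)
save('scene','o_c',(170,105,390,325),2.7)
E
```

```text
t 14.7 [562.2 -86.5 267.2] [-3.141e+00 -1.000e-03  1.713e+00] [ 2.9  1.7 -0. ] 10.7
[-0.738  0.001  0.561  0.003]
```

View pics/o_s.png

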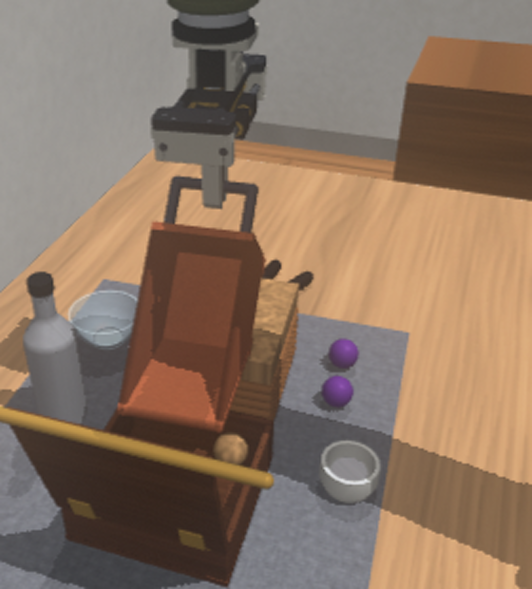

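View pics/o_c.png

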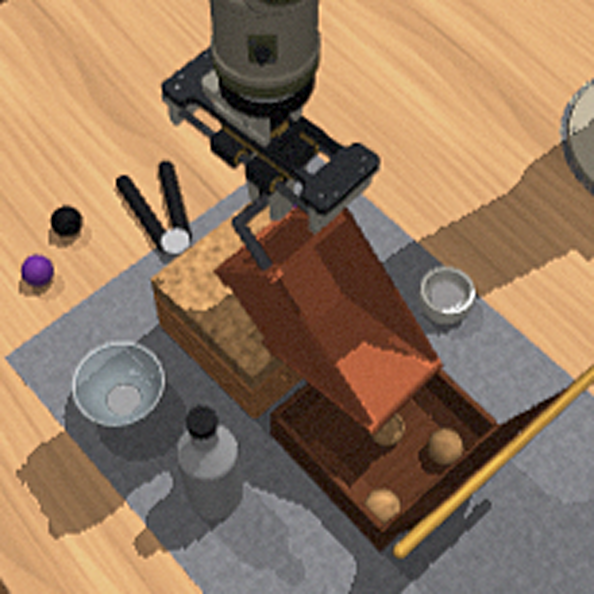

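Tub is empty; balls at crop (388,430), (445,447), (383,505) are in the box, the fourth still hidden under the tub. Continue rocking back.

Emit:
carry_out(
  increments=[
    [-1,-0.047,0,0.014,0],
    [-1,-0.094,0,0.029,0],
    [-1,-0.14,0,0.047,0],
    [-1,-0.185,0,0.066,0],
    [-1,-0.229,0,0.087,0],
  ],
)

```text
t: 15.22
position: [567.0, -121.5, 254.0]
eef_rot: [-3.141, 0.0, 1.712]
wrist_force: [-0.7, 2.1, 1.7]
grip_width: 11.0
```

Emit:
carry_out(
  increments=[
    [-1,-0.044,0,0.022,0],
    [-1,-0.086,0,0.047,0],
    [-1,-0.128,0,0.073,0],
    [-1,-0.168,0,0.1,0],
    [-1,-0.207,0,0.13,0],
  ],
)

```text
t: 15.63
position: [571.3, -152.0, 234.3]
eef_rot: [-3.14, -0.0, 1.712]
wrist_force: [-1.2, 1.0, -1.9]
grip_width: 10.9
```

Emit:
carry_out(
  increments=[
    [-1,-0.038,0,0.03,0],
    [-1,-0.075,0,0.063,0],
    [-1,-0.11,0,0.096,0],
    [-1,-0.144,0,0.132,0],
    [-1,-0.177,0,0.168,0],
  ],
)

```text
t: 16.05
position: [575.5, -178.0, 209.1]
eef_rot: [-3.141, 0.0, 1.712]
wrist_force: [-1.8, -1.4, -1.1]
grip_width: 10.9
```

Emit:
carry_out(
  increments=[
    [-1,-0.023,0,0.028,0],
    [-1,-0.046,0,0.057,0],
    [-1,-0.064,0,0.082,0],
    [-1,-0.078,0,0.102,0],
    [-1,-0.088,0,0.117,0],
  ],
)

```text
t: 16.47
position: [577.4, -190.8, 191.8]
eef_rot: [-3.141, 0.0, 1.712]
wrist_force: [-1.3, -2.3, -2.7]
grip_width: 10.8
```

Emit:
carry_out(
  increments=[
    [-1,-0.01,0,0.015,0],
    [-1,-0.02,0,0.031,0],
    [-1,-0.027,0,0.041,0],
    [-1,-0.033,0,0.051,0],
    [-1,-0.039,0,0.06,0],
  ],
)

```text
t: 16.88
position: [578.3, -196.0, 183.5]
eef_rot: [3.142, -0.0, 1.713]
wrist_force: [-7.1, 2.6, 16.5]
grip_width: 10.5
```

Emit:
carry_out(
  increments=[
    [-1,0,0,0.001,0],
    [-1,0,0,0.002,0],
  ],
)

```text
t: 17.05
position: [578.2, -196.0, 183.5]
eef_rot: [3.141, -0.0, 1.713]
wrist_force: [-4.1, 0.2, 7.5]
grip_width: 10.8
```

```bash
python3 plan.py 578.2 -195.9 183.1 1.713; python3 - <<'E'
from h import *
save('side','p_s',(180,150,410,360),2.8)
save('scene','p_c',(170,145,370,325),3.32)
E
```

```text
t 17.05 [ 578.2 -196.   183.5] [ 3.141 -0.     1.713] [-4.1  0.2  7.5] 10.8
[ 0.001 -0.     0.002 -0.   ]
```

View pics/p_s.png

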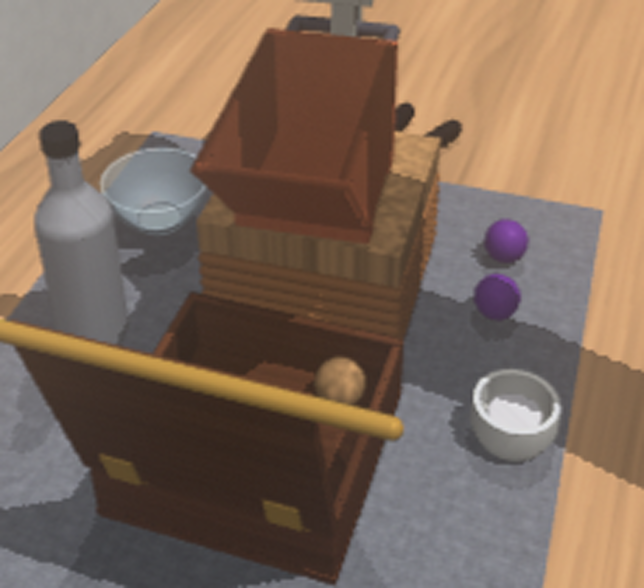

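View pics/p_c.png

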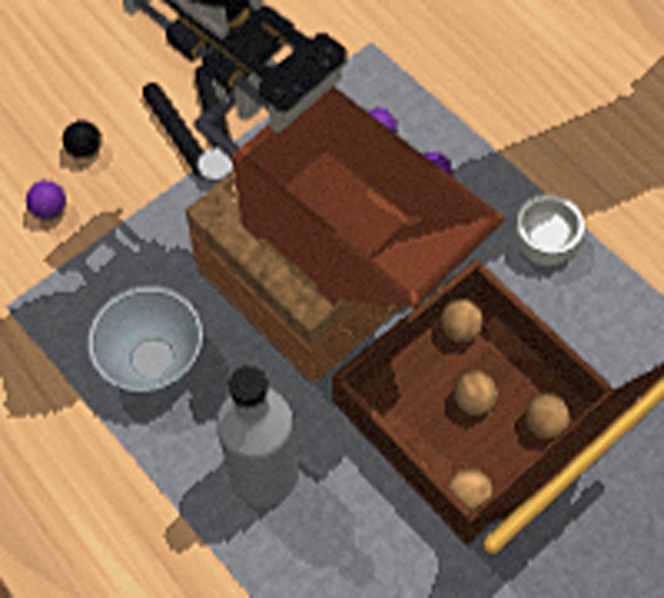

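Emit:
carry_out(
  increments=[
    [-1,0,0,-0.005,0],
    [-0.7,0,0,-0.005,0],
    [-0.4,0,0,-0.005,0],
    [-0.25,0,0,-0.005,0],
    [-0.25,0,0,-0.005,0],
  ],
)

```text
t: 17.57
position: [578.8, -196.1, 183.8]
eef_rot: [3.141, 0.0, 1.713]
wrist_force: [0.3, 0.1, 1.2]
grip_width: 29.2
```

Emit:
carry_out(
  increments=[
    [-0.25,0,0,0,0],
    [-0.25,0,0,-0.1,0],
    [-0.25,0,0,-0.3,0],
    [-0.25,0,0,-0.52,0],
    [-0.25,0,0,-0.75,0],
  ],
)

```text
t: 17.98
position: [577.9, -196.1, 297.0]
eef_rot: [-3.14, -0.001, 1.713]
wrist_force: [0.6, -0.2, -0.5]
grip_width: 34.8
```

Emit:
carry_out(
  increments=[
    [-0.25,-0.15,0,-0.2,0],
    [-0.25,-0.35,0,-0.35,0],
    [-0.25,-0.5,0,-0.4,0],
    [-0.25,-0.55,0,-0.4,0],
    [-0.25,-0.55,0,-0.4,0],
  ],
)

```text
t: 18.4
position: [589.6, -280.1, 356.2]
eef_rot: [3.141, 0.001, 1.709]
wrist_force: [-0.0, 0.6, 0.5]
grip_width: 34.9
```

```bash
python3 plan.py 578.2 -195.9 183.1 1.713; python3 - <<'E'
from h import *
save('side','q_s',(180,120,410,360),2.5)
save('scene','q_c',(170,145,370,325),3.32)
E
```

```text
t 18.4 [ 589.6 -280.1  356.2] [3.141e+00 1.000e-03 1.709e+00] [-0.   0.6  0.5] 34.9
[ 0.566  0.002  1.154 -0.003]
```

View pics/q_s.png

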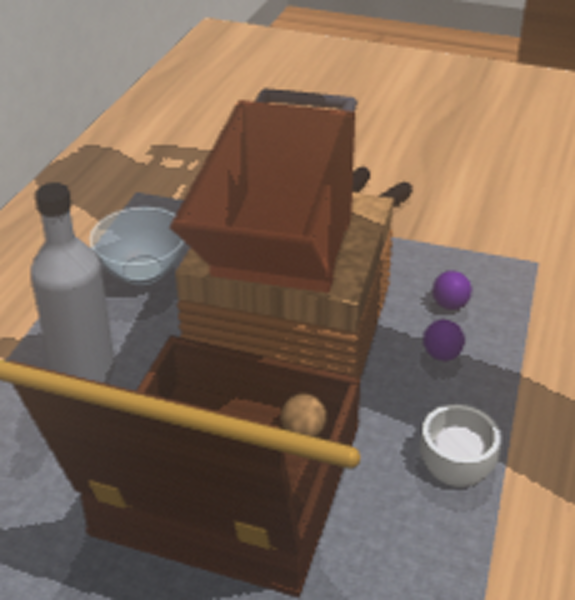

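View pics/q_c.png

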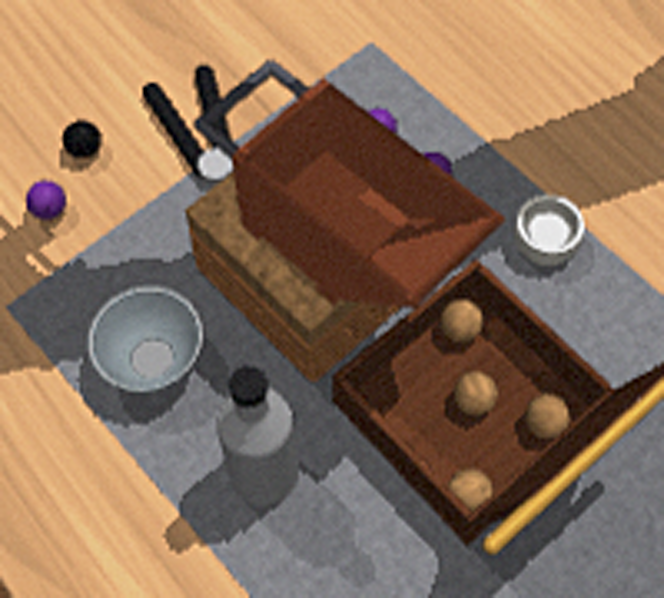

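```bash
python3 -c "
from cell import close_job
print(close_job())"
```

```text
the job is handed in; nothing more can be done
None
```

I opened the box by the free rod end beside the tealight holder and guided the lid onto its stop before letting go. Then I rocked the tub about 65° on its front edge with its bar handle, which emptied it, set it back upright and handed the job in at about 18.4 s of the 62 s allowed.

- **Last pictures:** All four cork balls are in the box and the tub is empty. The lid is open against its stop. The flask, tealight holder, bowl, hand grip and look-alike balls have not visibly moved, and the gripper touches nothing.
- **Tub position:** Its corners fall on nearly the same pixels as at the start, within about 2 pixels of the enlarged crop. When set down, the gripper was within about 0.5 mm of where it first took the handle.
- **Staying on the riser:** While rocking I pressed the handle down slightly to keep the front edge on the riser. No picture showed it lift, but I could not measure that directly.
- **Disagreement:** My first camera estimate of the rod was about 5 mm off, because the arm was still settling when the picture was taken. Closing on the rod gave a brief 30 N side force at the wrist, which I relieved straight away. I read no higher force at the end of any move.

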